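Set the outer heat ring of a paint-softening heater and start it

TASK

On the heater's control unit, turn only the yellow outer ring until its black pointer lines up with the red mark on the dial plate, leaving the small black inner knob as it is set. Once the ring is on the mark, press the green button fully down to start the heater and let it go. Leave the other things on the bench where they are.

Things in the scene. Friction and masses are not known exactly. Their poses are not given: they have to be found in the camera images.
- unit: Fixed control unit, a grey box 180 x 300 x 60 mm (x, y, z) with a dark flat top 60 mm above the bench; it stands at any place and yaw. Origin: centre of its underside; z up. On its top are the concentric dial (axis at local x 0, y +60 mm) and the green button (axis at local x 0, y -85 mm).
- ring_center (a point): Point on the dial's vertical axis, 22 mm above the unit's top, at the middle height of the yellow ring: a round knob 60 mm in diameter (knurls add under 1 mm), from 8 to 36 mm above the unit's top. A flat scale disc 116 mm across lies under it; apart from the inner knob on top of it, nothing else stands within 100 mm of the axis on the unit's top.
- heat_ring (a joint): Turn of the yellow ring, rad; grows anticlockwise seen from above; the pointer looks to the unit's +x side at 0. It turns about a vertical axis with stops at -3 and +3, takes about 0.05 N m (can be turned with friction of a grip on its rim) and stays where it is left.
- ring_pointer (a point): Point 30 mm out from the dial's axis in the direction of the ring's black pointer line, 22 mm above the unit's top; turns with the ring.
- mark_angle (a point): Point 30 mm out from the dial's axis in the direction of the red mark, 2 mm above the unit's top. The mark is a flat red stripe 20 x 8 mm, radial, 35 to 55 mm out on the scale disc. It does not move and is 0.7 to 2.7 rad clockwise (from above) of where the pointer starts. The ring is on the mark when ring_pointer lies right above this point.
- inner_line (a point): Point 30 mm out from the dial's axis in the direction of the white line on top of the inner knob, 52.5 mm above the unit's top; turns with that knob. The inner knob is black, 24 mm in diameter, from 36 to 53 mm above the unit's top, on the ring's axis; it turns by itself at a light touch (0.012 N m) and must stay as found.
- start_top (a point): Centre of the top of the green push button, 32 mm in diameter; a spring button that goes straight down 6 mm; fully down takes 5 N, and it springs back.
- start (a joint): How far the green button is pressed, m: 0 up, 0.006 fully down.
- putty_knife: Loose putty knife with a black handle, 200 mm long, 45 mm wide and 18 mm high, lying flat on the bench. A bystander.
- sanding_block: Loose cork sanding block 110 x 65 x 35 mm. A bystander.
- solvent_can: Loose upright metal can 55 x 90 x 172 mm with a red cap. A bystander.
- filler_jar: Loose upright jar, 72 mm in diameter, 85 mm high. A bystander.
- brush: Loose paint brush lying flat. A bystander.
- driver: Loose screwdriver with a yellow handle, lying flat. A bystander.
- offcut: Loose strip of pale wood 160 x 45 x 22 mm. A bystander.

How it is judged (in metres and radians):
On the way, in this order (a step that is already met when the one before it is completed fails the run):
1. the ring's pointer is brought to the red mark (horizontal distance between ring_pointer and mark_angle below 0.0055 m), for 0.3 s.
2. the green button is pressed down (at least 4 of its 6 mm) with the ring on the mark (value of joint start above 0.004 m and horizontal distance between ring_pointer and mark_angle below 0.0055 m), for 0.05 s.
3. the button is let up again (value of joint start below 0.001 m), for 0.1 s.
At the end, for the whole second after the job is handed in: The ring's pointer is within about 10 degrees of the red mark, the inner knob is within about 11 degrees of where it was found, and the green button has been pressed with the ring on the mark and is up again (horizontal distance between ring_pointer and mark_angle below 0.0055 m and distance of inner_line from where it was at the start of the episode below 0.006 m and value of joint start below 0.001 m); the robot touches nothing.
It fails at once if the inner knob turned by more than about 11 degrees (distance of inner_line from where it was at the start of the episode above 0.006 m).
It fails at once if the button pressed before the ring was on the mark (value of joint start above 0.003 m and horizontal distance between ring_pointer and mark_angle above 0.007 m).
It fails at once if a bystander pushed by more than 30 mm (distance of any of putty_knife, sanding_block, solvent_can, filler_jar, brush, driver, offcut from where it was at the start of the episode above 0.03 m).
It also fails if it takes over 51 s, if anything falls off the work surface, if the arm or the gripper's body presses on something with over 40 N, if the wrist force passes 120 N, or if a joint passes its speed limit or range.

ROBOT

A 6-joint arm with a two-finger parallel gripper is mounted at the origin on the work surface. World frame = base frame: x ahead of the robot, y to its left, z up, the work surface at z = 0. Lengths are in mm, angles in rad, forces in N, time in s.
With the tool pointing down it reaches from about 275 to 850 mm from the base axis. Payload 5.2 kg.
Tool frame: the origin (TCP) lies between the finger pads; the fingertips stand 25 mm ahead of it and the grasp point (between the pads) lies 6 mm ahead of it; z points along the fingers, y is the line along which they close (so a half turn about z gives the same grasp; the last joint's range is limited). The gripper opens to 85 mm and grips with 20 to 120 N. Pads are 22 mm wide; open, the fingers measure 114 mm over their backs; the gripper's body (76 mm by 85 mm) begins 54 mm behind the grasp point. The pads swing forward as they close: fully open they stand 13 mm farther back than shut.
Start: joints at [0.951, 0.259, 1.535, -0, 1.348, -0.203], TCP at [222.64, 502.928, 256.31] pointing down, gripper open.
Joint ranges: [-3.14, 3.14], [-0.91, 2.08], [0.19, 2.58], [-1.22, 4.36], [0.22, 2.71], [-3.12, 3.12]. Speed limits (rad/s): [2.57, 2.57, 3.14, 3.14, 3.14, 3.14].

INTERFACE

Orientations are given as a rotation vector (axis times angle).
In Python, from cell import bot, viewer gives the robot as it stands.
- The arm moves only by the tool servo_tool, never from a script. Its argument "plan" is a list of rows, each a list of 7 numbers: the shift along the world's x, y, z in cm, then the turn, a rotation vector about the world's x, y, z in degrees, then the finger opening in cm, from 0 to 8.54. A call has 1 to 10 rows; each row shifts and turns the commanded pose from where the row before left it; what a row does not reach is not made up. A row lasts 1/8 s, in which the tool goes at most 62.5 mm and 10.7 degrees, less where a joint would pass 70% of its speed; a pose out of reach is approached as far as the arm can. A call is refused whole if a number of a shift passes 6.25 or a number of a turn 10.7, either way. A call with a gripper value outside its range is refused whole. The fingers move at their own pace and stop on an object; "squeeze" is the grip in N (left out, the last holds). Time passes only in rows, so rows that do not move let the fingers close. It gives the time, the measured TCP pose, the force, the opening and the grip force at its end, in the units of the state.
- bot.get_state(): the state, without advancing time (a new reading comes with each control period).
- viewer.grab_frame(name): name is "scene" or "top" or "wrist"; returns a dict with "pixels" (480x640x3 uint8, red, green, blue), "depth" (480x640 float32, mm along the optical axis (not along the pixel's ray), 0 where there is no reading), "fx", "fy", "cx", "cy" (pixels), "world_from_camera" (4x4, takes a point from camera to world coordinates). Camera axes: x right, y up, looking along -z (the intrinsics and any distortion apply to the point x, -y, -z); pixel columns grow to the right and rows downward; lengths in mm; the calibration is good to about 2 mm. A picture is of the moment at which its call begins.
- bot.hand_in(): hands the job in; it is judged then, once.
Trained networks look in the newest picture that a camera, given by its name, has taken for a name from the list of things; names that differ only in an ending like _2 or _b are one class to them, and where a whole thing is asked for, a point or a joint stands for the part that bears it (a point fixed in the world has none). Each returns a list of dicts, best first, with "conf" (0 to 1); they miss things now and then, are a little off and sometimes report something else, mostly with a low value. They report only what shows in the picture. A call takes as long as a camera call.
- viewer.boxes_of(camera, thing): "position" ([x, y, z] in mm, in world coordinates, good to about 4 mm: the middle of the surface that is visible of it).
- viewer.outline_of(camera, thing): "mask" (480x640 bool, what is visible of it).
- viewer.mark_of(camera, thing): "position" ([x, y, z] in mm, in world coordinates, good to about 4 mm: a listed point, or the origin of a listed thing).
The state is a dict: "clock": time; "joint_positions": joint angles; "qd": joint speeds; "tau": joint torques, N m; "tcp_pos": TCP position; "eef_rot": TCP orientation; "contact_force": force on the tool from outside, world axes, zero at the start; "torque": the same for the moment, N m; "finger_gap": finger opening in mm; "finger_force": force on a finger pad.
Only numpy, scipy, OpenCV 4.12 (cv2) and the standard library are available. Lean on these libraries where they do the work, as an engineer would, in place of code of your own. Each camera call takes 0.05 s, during which the arm holds its last target. There are 200 camera calls.

## Working session

There is one attempt and no reset: what is moved stays moved. The work goes in short steps, Python scripts to look and compute and a tool call to move; the robot and the scene stay as the last step left them, time stands still between calls to the robot, and variables do not carry over. Pictures are saved under pics/ and viewed, at most 10 in all, crops included, and the job is handed in when it is done.

Besides the shell and the picture viewer there is one more tool, called after "Request:" as name(argument=value, ...) on one line, values as JSON. servo_tool: Moves the arm, as the interface text tells. Its arguments: {"type":"object","properties":{"plan":{"type":"array","items":{"type":"array","items":{"type":"number"}}},"squeeze":{"type":"number"}},"required":["plan"]}

```bash
mkdir -p pics
cat > h.py <<'E'
import numpy as np, cv2
from cell import bot, viewer
def save(f,n): cv2.imwrite('pics/'+n, f['pixels'][:,:,::-1])
def pt(f,u,v,z=None):
    T=np.array(f['world_from_camera']); d=np.array([(u-f['cx'])/f['fx'],-(v-f['cy'])/f['fy'],-1])
    if z is None: s=f['depth'][int(v),int(u)]
    else: s=(z-T[2,3])/(T[:3,:3]@d)[2]
    return T[:3,:3]@(d*s)+T[:3,3]
E
python3 - <<'E'
from h import *
s=bot.get_state(); print({k:np.round(v,3) for k,v in s.items()})
for c in ('top','wrist'):
    f=viewer.grab_frame(c); save(f,c+'0.png'); print(c,np.round(f['world_from_camera'],3).tolist(),f['fx'],f['cx'],f['cy'],[k for k in f])
    for n in ('unit','ring_center','ring_pointer','mark_angle','inner_line','start_top'):
        r=viewer.mark_of(c,n); print(n,[(np.round(q['position'],1),round(q['conf'],2)) for q in r[:2]])
E
```

```text
{'clock': np.float64(0.0), 'joint_positions': array([ 0.951,  0.259,  1.536,  0.   ,  1.348, -0.203]), 'qd': array([-0.001, -0.   , -0.   , -0.001,  0.001,  0.002]), 'tau': array([-1.0000e-03, -4.4601e+01, -2.9058e+01, -0.0000e+00,  1.2000e-02,
        0.0000e+00]), 'tcp_pos': array([222.359, 502.515, 255.47 ]), 'eef_rot': array([-6.500e-01, -3.073e+00,  3.000e-03]), 'contact_force': array([-0.226,  0.223,  1.162]), 'torque': array([-0.006, -0.021, -0.048]), 'finger_force': np.float64(0.0), 'finger_gap': np.float64(85.28)}
top [[-0.028, 0.987, -0.157, 358.229], [-0.999, -0.031, -0.02, -46.25], [-0.025, 0.157, 0.987, 1251.297], [0.0, 0.0, 0.0, 1.0]] 509.2765311249155 312.01700079404196 242.00642634527338 ['pixels', 'depth', 'fx', 'fy', 'cx', 'cy', 'world_from_camera']
unit [(array([574.6,  61.3,  -1.3]), 0.9)]
ring_center [(array([595.9, 116.7,  80.7]), 0.6)]
ring_pointer [(array([628.5, 136.1,  79.5]), 0.64), (array([ 583.3, -409.4,    1.9]), 0.41)]
mark_angle [(array([621.3, 100.6,  62.6]), 0.6), (array([ 342.8, -270.2,    1.3]), 0.44)]
inner_line [(array([626.9, 115.4, 113.6]), 0.44)]
start_top [(array([543.7, -16.8,  79.1]), 0.7)]
wrist [[0.405, -0.872, -0.276, 153.094], [0.914, 0.386, 0.122, 533.958], [0.001, -0.301, 0.953, 373.408], [0.0, 0.0, 0.0, 1.0]] 345.87037606937014 321.3930593614925 239.6240034171531 ['pixels', 'depth', 'fx', 'fy', 'cx', 'cy', 'world_from_camera']
unit []
ring_center []
ring_pointer []
mark_angle []
inner_line []
start_top []
```

View pics/top0.png

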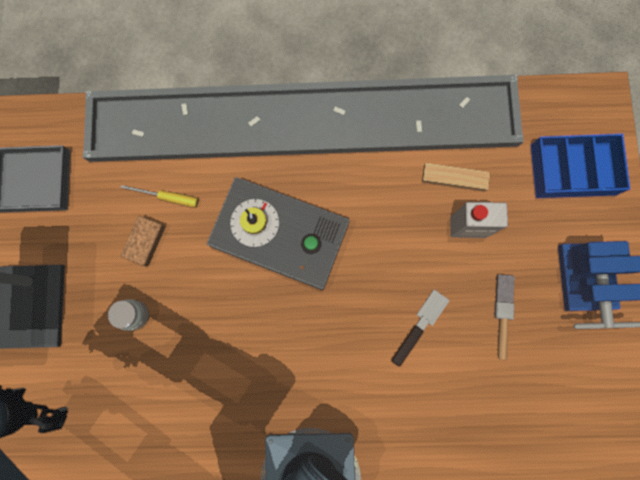

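View pics/wrist0.png

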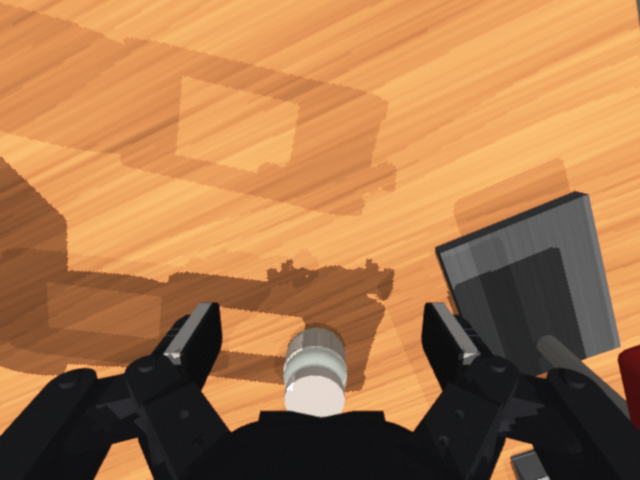

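The top view shows the dial at px (254,222), the red mark at (265,205) and the button at (311,243). The wrist view shows only the jar and the bench. I'll go above the dial.

Request:
servo_tool(plan=[[3.7,-3.8,0.5,0,0,0,8.5],[3.7,-3.8,0.5,0,0,0,8.5],[3.7,-3.8,0.5,0,0,0,8.5],[3.7,-3.8,0,0,0,0,8.5],[3.7,-3.8,0,0,0,0,8.5],[3.7,-3.8,0,0,0,0,8.5],[3.7,-3.8,0,0,0,0,8.5],[3.7,-3.8,0,0,0,0,8.5],[3.7,-3.8,0,0,0,0,8.5],[3.7,-3.8,0,0,0,0,8.5]], squeeze=40)

```text
clock: 1.95
tcp_pos: [593.8, 121.5, 271.4]
eef_rot: [0.65, 3.073, 0.0]
contact_force: [-0.2, 0.3, -0.3]
finger_gap: 85.2
finger_force: 0.0
```

Run:
```python
from h import *
s=bot.get_state(); print({k:np.round(s[k],3) for k in('clock','joint_positions','tcp_pos','eef_rot','contact_force')})
f=viewer.grab_frame('wrist'); save(f,'w1.png')
for n in ('ring_center','ring_pointer','mark_angle','inner_line','start_top','unit'):
    r=viewer.mark_of('wrist',n); print(n,[(np.round(q['position'],1),round(q['conf'],2)) for q in r[:2]])
hsv=cv2.cvtColor(f['pixels'],cv2.COLOR_RGB2HSV)
def cent(m,nm):
    n,l,st,c=cv2.connectedComponentsWithStats(m.astype(np.uint8))
    for i in sorted(range(1,n),key=lambda i:-st[i,4])[:3]:
        m2=l==i; d=np.median(f['depth'][m2]); u,v=c[i]; 
        z=pt(f,u,v)[2]; print(nm,st[i,4],c[i].round(1),pt(f,u,v).round(1))
H,S,V=cv2.split(hsv)
cent((abs(H.astype(int)-30)<8)&(S>140)&(V>100),'yellow')
cent(((H<6)|(H>174))&(S>150)&(V>80),'red')
cent((H>45)&(H<80)&(S>100)&(V>40),'green')
```

```text
{'clock': np.float64(1.95), 'joint_positions': array([ 0.018,  0.351,  1.37 ,  0.   ,  1.421, -1.136]), 'tcp_pos': array([593.759, 121.527, 271.421]), 'eef_rot': array([0.65 , 3.073, 0.   ]), 'contact_force': array([-0.17 ,  0.273, -0.317])}
ring_center [(array([597.7, 118.2,  83.3]), 0.68), (array([578.1,  59.9,   1.1]), 0.57)]
ring_pointer [(array([627.8, 130.4,  83.5]), 0.68)]
mark_angle [(array([624.4,  99.5,  57.3]), 0.63), (array([627.3, 129.7,  81.7]), 0.37)]
inner_line []
start_top [(array([545.6, -17.1,  80.1]), 0.66)]
unit [(array([578.5,  60.8,   2.8]), 0.73)]
yellow 922 [514.1 201.6] [674.1 311.5  25.1]
yellow 440 [339.4 220.8] [599.8 136.8  95.6]
yellow 395 [313.  244.4] [605.8 109.1 110.9]
red 57 [312.1 268.3] [643.2  90.   61.6]
green 1049 [162.7 228.6] [544.2 -16.   81.2]
```

View pics/w1.png

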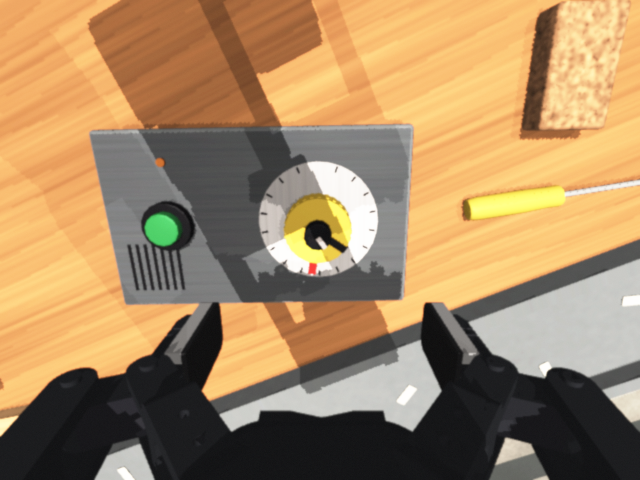

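The wrist view shows the ring centred near (318,230), the pointer running out to (347,250) at lower right, the red mark at (312,268) and the button at (163,228). Next I rectify onto the ring-top and disc planes to get the axis and angles.

```bash
cat >> h.py <<'E'
def rect(f,c,z,half=70,px=4):
    n=int(2*half*px); T=np.array(f['world_from_camera'])
    X,Y=np.meshgrid(c[0]-half+np.arange(n)/px, c[1]+half-np.arange(n)/px)
    P=np.stack([X,Y,np.full_like(X,z)],-1)-T[:3,3]; q=P@T[:3,:3]
    u=f['cx']-f['fx']*q[...,0]/q[...,2]; v=f['cy']+f['fy']*q[...,1]/q[...,2]
    return cv2.remap(f['pixels'],u.astype(np.float32),v.astype(np.float32),cv2.INTER_LINEAR)
E
python3 - <<'E'
from h import *
f=viewer.grab_frame('wrist'); c=(597,117.5)
a=rect(f,c,96,50); b=rect(f,c,62,70)
o=np.zeros((560,800,3),np.uint8); 
def grid(im,half):
    for k in range(-40,41,20):
        p=int((half+k)*4); cv2.line(im,(p,0),(p,im.shape[0]),(0,200,255),1); cv2.line(im,(0,p),(im.shape[1],p),(0,200,255),1)
    return im
a=grid(a,50); b=grid(b,70)
o=np.hstack([cv2.copyMakeBorder(a,0,160,0,0,cv2.BORDER_CONSTANT),b])
o=cv2.resize(o,None,fx=.83,fy=.83); cv2.imwrite('pics/r1.png',o[:,:,::-1])
# ring top circle fit from depth, white disc
D=f['depth']; v,u=np.nonzero((D>0)); 
P=np.array([pt(f,x,y) for x,y in zip(u,v) if 230<x<410 and 140<y<300])
for nm,lo,hi in(('ringtop',92,100),('knob',109,117)):
    m=P[(P[:,2]>lo)&(P[:,2]<hi)&(np.hypot(P[:,0]-597,P[:,1]-117)<40)]
    (cx,cy),r=cv2.minEnclosingCircle(m[:,:2].astype(np.float32)); print(nm,len(m),round(cx,1),round(cy,1),round(r,1),m[:,2].mean())
print('top z',np.median(P[(P[:,2]<75)&(P[:,2]>50),2]))
E
```

```text
ringtop 2758 601.1 115.7 30.9 95.63502146969309
knob 593 600.6 115.3 11.9 112.14034363858036
top z 59.87752805314466
```

View pics/r1.png

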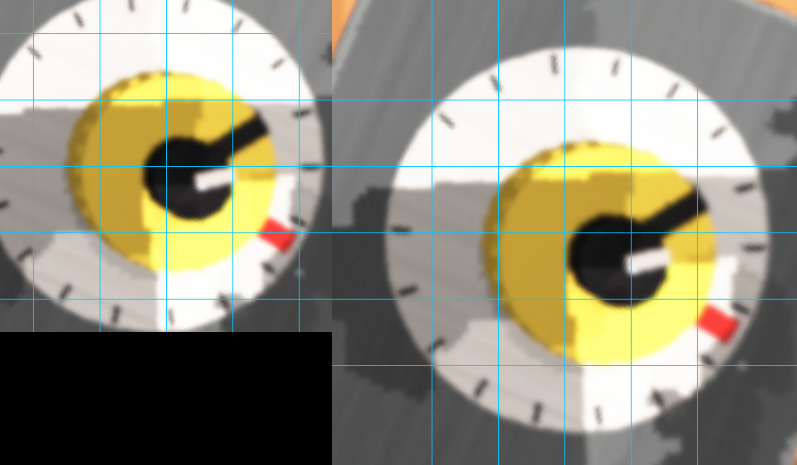

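Request:
servo_tool(plan=[[0.65,-0.55,-3.6,0,0,0,8.5],[0,0,-3.6,0,0,0,8.5],[0,0,-3.6,0,0,0,8.5],[0,0,-3.6,0,0,0,8.5],[0,0,-2.0,0,0,0,8.5],[0,0,-1.6,0,0,0,8.5],[0,0,0,0,0,0,8.5]])

```text
clock: 3.22
tcp_pos: [598.2, 118.1, 90.5]
eef_rot: [-0.648, -3.072, 0.001]
contact_force: [-0.3, 0.6, 0.1]
finger_gap: 85.0
finger_force: 0.0
```

Run:
```python
from h import *
f=viewer.grab_frame('wrist'); save(f,'w2.png'); print(bot.get_state()['contact_force'])
```

```text
[0.35794253 0.04912191 0.829734  ]
```

View pics/w2.png

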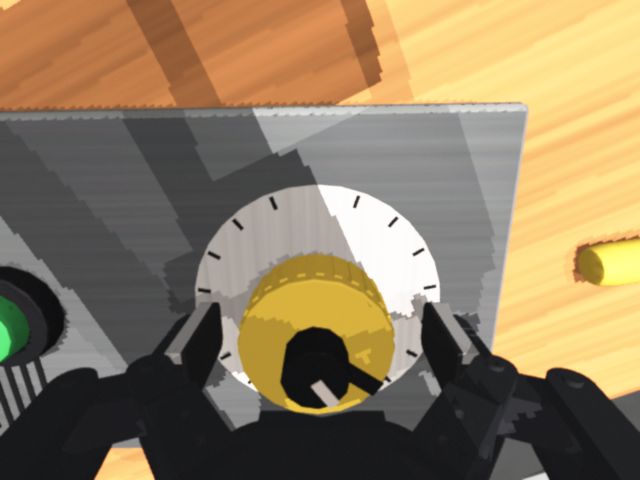

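The ring sits between the open fingers, spanning columns 238–394 against a finger midline of 321. I shift slightly and close.

Request:
servo_tool(plan=[[0.1,-0.2,0,0,0,0,8.5],[0,0,0,0,0,0,6.8],[0,0,0,0,0,0,5.6],[0,0,0,0,0,0,5.6],[0,0,0,0,0,0,5.6],[0,0,0,0,0,0,5.6]], squeeze=30)

```text
clock: 4.03
tcp_pos: [600.5, 114.8, 92.4]
eef_rot: [0.65, 3.072, -0.001]
contact_force: [-1.9, -1.9, 6.1]
finger_gap: 59.5
finger_force: 31.9
```

Request:
servo_tool(plan=[[0,0,0,0,0,-10,5.6],[0,0,0,0,0,-10,5.6],[0,0,0,0,0,-10,5.6],[0,0,0,0,0,-10,5.6],[0,0,0,0,0,-10,5.6],[0,0,0,0,0,-10,5.6],[0,0,0,0,0,0,5.6],[0,0,0,0,0,0,5.6]])

```text
clock: 5.03
tcp_pos: [600.1, 114.5, 92.4]
eef_rot: [2.099, 2.336, -0.001]
contact_force: [-3.2, -3.6, 6.7]
finger_gap: 58.8
finger_force: 32.1
```

Request:
servo_tool(plan=[[0,0,0,0,0,0,8.5],[0,0,0,0,0,0,8.5],[0,0,0,0,0,0,8.5],[0,0,2,0,0,0,8.5],[0,0,4,0,0,0,8.5],[0,0,5,0,0,0,8.5],[0,0,5,0,0,0,8.5],[0,0,0,0,0,0,8.5]])

```text
clock: 6.02
tcp_pos: [602.6, 115.7, 256.5]
eef_rot: [2.095, 2.332, 0.011]
contact_force: [0.4, -0.0, -0.1]
finger_gap: 84.8
finger_force: 0.0
```

Run:
```python
from h import *
s=bot.get_state(); print({k:np.round(s[k],3) for k in('clock','joint_positions','tcp_pos','eef_rot','contact_force')})
f=viewer.grab_frame('wrist'); c=(600.5,115.5)
for n in ('ring_center','ring_pointer','mark_angle','inner_line','start_top'):
    r=viewer.mark_of('wrist',n); print(n,[(np.round(q['position'],1),round(q['conf'],2)) for q in r[:2]])
a=rect(f,c,96,50); b=rect(f,c,62,50)
for im in(a,b): 
    for k in (20,100,180,200,220,300,380): cv2.line(im,(k,0),(k,400),(0,200,255),1); cv2.line(im,(0,k),(400,k),(0,200,255),1)
cv2.imwrite('pics/r2.png',np.hstack([a,b])[:,:,::-1])
```

```text
{'clock': np.float64(6.025), 'joint_positions': array([ 0.008,  0.367,  1.382,  0.   ,  1.383, -0.099]), 'tcp_pos': array([602.586, 115.689, 256.517]), 'eef_rot': array([2.095, 2.332, 0.011]), 'contact_force': array([ 0.381, -0.043, -0.101])}
ring_center [(array([600.3, 115.8,  86.5]), 0.83), (array([621.6,  97.5,  57.5]), 0.29)]
ring_pointer [(array([629.2, 101.3,  83. ]), 0.65)]
mark_angle [(array([624.8,  98.9,  61.1]), 0.45)]
inner_line []
start_top [(array([550.1, -16.2,  78.1]), 0.93), (array([578.3,  57.6,   2.4]), 0.15)]
```

View pics/r2.png

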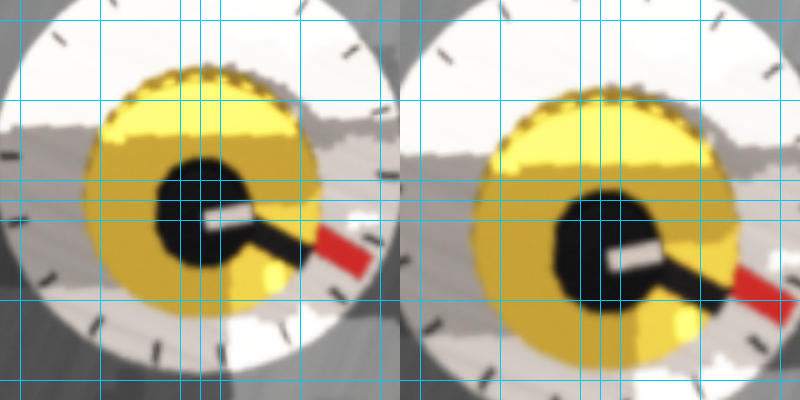

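The pointer (about -30°) now lies in line with the red mark (about -31°), and the white inner line looks unchanged at about +10°. Next is the button, near (547,-17,81), with the fingers shut.

Request:
servo_tool(plan=[[-1.8,-4.4,0,0,0,0,0],[-1.8,-4.4,0,0,0,0,0],[-1.7,-4.4,0,0,0,0,0],[0,0,0,0,0,0,0],[0,0,-4,0,0,0,0],[0,0,-4,0,0,0,0],[0,0,-3,0,0,0,0],[0,0,-1,0,0,0,0],[0,0,0,0,0,0,0]])

```text
clock: 7.45
tcp_pos: [547.1, -16.0, 130.8]
eef_rot: [-2.098, -2.336, 0.001]
contact_force: [-0.6, -0.3, 1.1]
finger_gap: -0.0
finger_force: 0.0
```

Run:
```python
from h import *
s=bot.get_state(); print({k:np.round(s[k],3) for k in('clock','tcp_pos','contact_force','finger_gap')})
f=viewer.grab_frame('wrist'); save(f,'w3.png')
r=viewer.mark_of('wrist','start_top'); print([(np.round(q['position'],1),round(q['conf'],2)) for q in r[:2]])
```

```text
{'clock': np.float64(7.45), 'tcp_pos': array([547.089, -15.981, 130.793]), 'contact_force': array([-0.641, -0.282,  1.075]), 'finger_gap': np.float64(-0.028)}
[(array([546.7, -17.8,  79.6]), 0.67)]
```

View pics/w3.png

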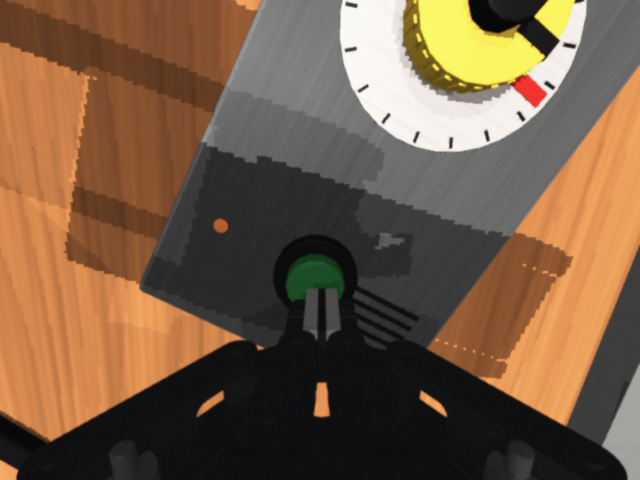

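The button at (315,275) is right under the shut tips, and the pointer and mark line up at (530,80).

Request:
servo_tool(plan=[[0,0,-1.5,0,0,0,0],[0,0,-0.8,0,0,0,0],[0,0,-0.3,0,0,0,0],[0,0,-0.2,0,0,0,0],[0,0,0,0,0,0,0]])

```text
clock: 8.18
tcp_pos: [546.8, -16.5, 103.4]
eef_rot: [-2.099, -2.336, 0.001]
contact_force: [-2.2, -0.1, 2.6]
finger_gap: 0.4
finger_force: 1.7
```

Request:
servo_tool(plan=[[0,0,-0.2,0,0,0,0],[0,0,-0.1,0,0,0,0],[0,0,0,0,0,0,0],[0,0,0,0,0,0,0]])

```text
clock: 8.68
tcp_pos: [547.1, -16.5, 101.0]
eef_rot: [2.099, 2.337, 0.0]
contact_force: [-4.6, 1.0, 8.8]
finger_gap: -0.2
finger_force: 4.3
```

Request:
servo_tool(plan=[[0,0,-0.1,0,0,0,0],[0,0,-0.1,0,0,0,0],[0,0,0,0,0,0,0]])

```text
clock: 9.05
tcp_pos: [547.2, -16.5, 100.8]
eef_rot: [2.099, 2.336, 0.001]
contact_force: [-9.0, 1.8, 20.7]
finger_gap: -0.1
finger_force: 11.0
```

The force climbs to 20 N with no further travel, so the button is bottomed. I retreat and check.

Request:
servo_tool(plan=[[0,0,1,0,0,0,0],[0,0,2,0,0,0,0],[0,0,4,0,0,0,0],[0,0,5,0,0,0,0],[0,0,4,0,0,0,0],[0,0,0,0,0,0,0]])

```text
clock: 9.8
tcp_pos: [549.5, -17.1, 262.1]
eef_rot: [2.094, 2.331, 0.007]
contact_force: [0.3, 0.1, -0.0]
finger_gap: -0.3
finger_force: 0.0
```

Run:
```python
from h import *
s=bot.get_state(); print({k:np.round(s[k],3) for k in('clock','tcp_pos','contact_force')})
f=viewer.grab_frame('wrist'); save(f,'w4.png')
for n in('start_top','ring_pointer','mark_angle'):
    r=viewer.mark_of('wrist',n); print([(np.round(q['position'],1),round(q['conf'],2)) for q in r[:2]])
```

```text
{'clock': np.float64(9.8), 'tcp_pos': array([549.524, -17.125, 262.141]), 'contact_force': array([ 0.268,  0.128, -0.012])}
[(array([547.3, -17.3,  77.8]), 0.83)]
[(array([628.2,  99.9,  84.4]), 0.8)]
[(array([625.6, 100.3,  59.6]), 0.73)]
```

View pics/w4.png

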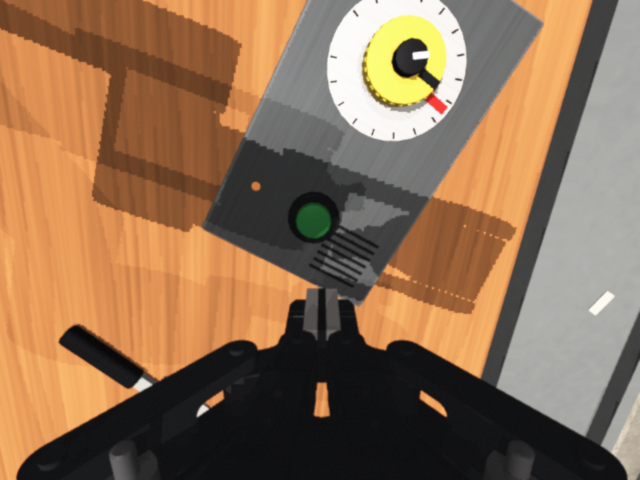

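The pointer (430,80) and red mark (437,103) are in line, the button (313,220) is up, and the arm is clear. I hand in.

```bash
python3 -c "
from cell import bot
print(bot.hand_in())"
```

```text
the job is handed in; nothing more can be done
None
```

I turned the yellow ring onto the red mark (within about 3° in the images) with the inner knob looking unchanged, pressed the green button to its stop and released it, and handed in with the arm clear; no verdict came back.

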